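# Tap the levelling wedge home under the cassette stand

### The job

The tablet-cassette stand rocks because its dark wooden levelling wedge is not fully in. Pick up the black block-headed mallet (not the steel hammer, leave that where it lies) and tap the wedge's thick end straight in under the stand until it stops advancing and sits tight, keeping the gripper itself off the wedge. Then lay the mallet flat on the counter again, well clear of the wedge (at least a hand's width), and let go.

Things in the scene. Friction and masses are not known exactly. Their poses are not given: they have to be found in the camera images.
- mallet_grip (a point): Grip point of the loose mallet: centre of its 22 mm thick wooden handle, 24 mm above the counter. +x runs along the handle to the head, z up. Black block head, flat on the counter, centred 50 mm along +x: 48 mm along x, 48 mm high, 90 mm along y between its two striking faces (at y = +45 and -45 mm). Handle ends 144 mm behind this point, towards the robot. 0.45 kg, mostly head. Grip across y.
- wedge (a joint): How far the wedge has been driven in, in m: starts between 0 and 0.012; at 0.040 it is tight and stops dead. It slides only straight in or out, against a resistance of about 5 N rising to about 6 N, and stays where it is left.
- wedge_butt (a point): Centre of the face to strike, 15 mm above the counter: the thick end (50 mm wide, 30 mm high) of a dark wooden wedge, 120 mm long, its thin tip already under the stand. Moves with the wedge. The wedge is driven along -y of this point; x lies level along the face, z up. The face stands 80 mm out from the plinth's edge at joint value 0, 40 mm when home. The counter before it is free.
- stand: Fixed stand: a grey steel plinth, 260 mm (x) by 220 mm (y), 55 mm high, with six amber cassettes on it up to 190 mm high, set 75 mm back from the plinth's wedge-side edge. Origin: centre of the underside; the wedge goes in at the middle of its +y side, towards its -y. Turned up to 0.35 rad from the robot's axes, wedge side to the robot's left.
- hammer_grip (a point): Handle of the steel hammer, a bystander lying beside the mallet: slim handle and a small bright steel head. Not to be used or moved. It, the mallet and a loose amber cassette (110 by 64 mm, 52 mm high) swap places between starts.
Not all that is in view belongs to the job. Of the things that look like the part that bears mallet_grip, the larger one is meant.

How it is judged:
By the outcome, as a careful person would: the job done as asked, in the order asked, and still so for the second after the job is handed in, with the robot touching nothing.
It also fails if it takes over 48 s, if anything falls off the work surface, if the arm or the gripper's body presses on something with over 40 N, if the wrist force passes 120 N, or if a joint passes its speed limit or range.

### The arm

A 7-joint arm with a two-finger parallel gripper is mounted at the origin on the work surface. World frame = base frame: x ahead of the robot, y to its left, z up, the work surface at z = 0. Lengths are in mm, angles in rad, forces in N, time in s.
With the tool pointing down it reaches from about 425 to 950 mm from the base axis. Payload 16.7 kg.
Tool frame: the origin (TCP) lies between the finger pads; the fingertips stand 25 mm ahead of it and the grasp point (between the pads) lies 6 mm ahead of it; z points along the fingers, y is the line along which they close (so a half turn about z gives the same grasp; the last joint's range is limited). The gripper opens to 94 mm and grips with 3 to 60 N. Pads are 16 mm wide; open, the fingers measure 119 mm over their backs; the gripper's body (75 mm by 177 mm) begins 78 mm behind the grasp point.
Start: joints at [0.977, 0.426, 0.074, 1.606, -0.034, 1.111, -0.067], TCP at [290.402, -609.297, 230.467] pointing down, gripper open.
Joint ranges: [-2.85, 2.85], [-0.5, 2.14], [-1.23, 1.37], [0.21, 2.46], [-1.02, 4.16], [0.16, 2.05], [-2.73, 2.73]. Speed limits (rad/s): [1.89, 1.89, 2.39, 2.39, 3.01, 3.01, 3.01].

### API

Orientations are given as a rotation vector (axis times angle).
In Python, from station import ctrl gives the robot as it stands.
- The arm moves only by the tool arm_command, never from a script. Its arguments are lists of equal length, an entry for each row: "rotation": the turn, a rotation vector about the tool's x, y, z in rad, a list of three; "linear": the shift along the tool's x, y, z in m, a list of three; "gripper": the opening, from 0 (shut) to 1 (fully open). In form: {"rotation": [[rx, ry, rz], ...], "linear": [[dx, dy, dz], ...], "gripper": [gripper, ...]}. A call has 1 to 20 rows; each row is the pose to reach, as a shift and turn from the pose commanded when the call began, along the tool's axes at that moment; what a row does not reach only later rows make up. A row lasts 1/10 s, in which the tool goes at most 50 mm and 8.59 degrees, less where a joint would pass 70% of its speed; a pose out of reach is approached as far as the arm can. A call with a gripper value outside its range is refused whole. The fingers move at their own pace and stop on an object; the grip force is fixed at half the most. Time passes only in rows, so rows that repeat a pose let the fingers close. It gives the time, the measured TCP pose, the force, the opening and the grip force at its end, in the units of the state.
- ctrl.observe(): the state, without advancing time (a new reading comes with each control period).
- ctrl.camera(name): name is "scene" or "side" or "wrist"; returns a dict with "color" (400x640x3 uint8, red, green, blue), "intrinsics" (3x3 intrinsics, pixels), "k1" (the pictures are not rectified: a ray, as slopes to the right and down, at radius r is drawn at 1 + k1 r^2 times it, then the intrinsics apply), "pose" (4x4, takes a point from camera to world coordinates); the wrist camera has in their place "mount" (4x4, takes a point from camera to tool coordinates, whose origin is the TCP and whose axes are the flange's). Camera axes: x right, y down, z forward; pixel columns grow to the right and rows downward; lengths in mm; the calibration is good to about 2 mm. A picture is of the moment at which its call begins: read the wrist's pose just before it. There is no depth.
- ctrl.hand_in(): hands the job in; it is judged then, once.
The state is a dict: "clock": time; "q": joint angles; "qvel": joint speeds; "joint_efforts": joint torques, N m; "eef_pos": TCP position; "eef_rot": TCP orientation; "wrist_force": force on the tool from outside, world axes, zero at the start; "moment": the same for the moment, N m; "finger_gap": opening from 0.0 (shut) to 1.0 (fully open); "gripper_force": force on a finger pad.
Only numpy, scipy, OpenCV 4.12 (cv2) and the standard library are available. Lean on these libraries where they do the work, as an engineer would, in place of code of your own. Each camera call takes 0.05 s, during which the arm holds its last target. There are 200 camera calls.

## Working session

There is one attempt and no reset: what is moved stays moved. The work goes in short steps, Python scripts to look and compute and a tool call to move; the robot and the scene stay as the last step left them, time stands still between calls to the robot, and variables do not carry over. Pictures are saved under pics/ and viewed, at most 10 in all, crops included, and the job is handed in when it is done.

Besides the shell and the picture viewer there is one more tool, called after "Request:" as name(argument=value, ...) on one line, values as JSON. arm_command: Moves the arm, as the interface text tells. Its arguments: {"type":"object","properties":{"rotation":{"type":"array"},"linear":{"type":"array"},"gripper":{"type":"array"}},"required":["rotation","linear","gripper"]}

```bash
mkdir -p pics; ls; cat > h.py <<'E'
import numpy as np, cv2
from scipy.spatial.transform import Rotation as R
from station import ctrl
def cam(n):
    s=ctrl.observe(); c=ctrl.camera(n)
    if n=="wrist":
        T=np.eye(4);T[:3,:3]=R.from_rotvec(s["eef_rot"]).as_matrix();T[:3,3]=s["eef_pos"]
        c["pose"]=T@np.array(c["mount"])
    return c
def ray(c,uv,z):
    K=np.array(c["intrinsics"]);P=np.array(c["pose"])
    uv=np.atleast_2d(np.array(uv,float))
    p=cv2.undistortPoints(uv[:,None],K,np.array([c["k1"],0,0,0.]))[:,0]
    d=np.c_[p,np.ones(len(p))]@P[:3,:3].T;o=P[:3,3]
    return o+d*((z-o[2])/d[:,2])[:,None]
def proj(c,X):
    P=np.linalg.inv(np.array(c["pose"]))
    r=cv2.Rodrigues(P[:3,:3])[0]
    return cv2.projectPoints(np.array(X,float).reshape(-1,1,3),r,P[:3,3],np.array(c["intrinsics"]),np.array([c["k1"],0,0,0.]))[0][:,0]
def save(c,n): cv2.imwrite("pics/"+n+".png",cv2.cvtColor(c["color"],cv2.COLOR_RGB2BGR))
E
python3 - <<'E'
from h import *
import pickle
s=ctrl.observe();print(s)
print(R.from_rotvec(s["eef_rot"]).as_matrix().round(3))
for n in("scene","side"):
    c=cam(n);save(c,n);pickle.dump(c,open(n+".pkl","wb"));print(n,np.array(c["pose"]).round(2),c["intrinsics"],c["k1"])
E
```

```text
pics
{'clock': 0.0, 'q': array([ 0.97647088,  0.42674679,  0.07385886,  1.60662398, -0.03409512,
        1.1107743 , -0.06712064]), 'qvel': array([ 0.00272567,  0.00021846,  0.00112702, -0.00179053, -0.00101732,
        0.00088322, -0.00056478]), 'joint_efforts': array([-7.15311467e-05, -9.35821939e+01,  3.66624556e+00, -4.54188967e+01,
       -4.89942671e-02,  2.01499555e-02,  8.05728928e-05]), 'eef_pos': array([ 290.24352825, -608.95825501,  229.75847589]), 'eef_rot': array([-3.06302590e+00, -6.92622849e-01,  6.06630212e-04]), 'wrist_force': array([-0.62633374, -0.48114991,  1.08783779]), 'moment': array([-0.03708931,  0.03026526,  0.03320104]), 'gripper_force': 0.0, 'finger_gap': 1.002561389607243}
[[ 0.903  0.43  -0.001]
 [ 0.43  -0.903  0.001]
 [-0.    -0.001 -1.   ]]
scene [[-8.00000e-01  5.00000e-01 -3.30000e-01  7.98730e+02]
 [ 6.00000e-01  6.70000e-01 -4.50000e-01  5.60390e+02]
 [-0.00000e+00 -5.50000e-01 -8.30000e-01  1.00088e+03]
 [ 0.00000e+00  0.00000e+00  0.00000e+00  1.00000e+00]] [[388.21508409   0.         318.81912386]
 [  0.         388.21508409 199.95155222]
 [  0.           0.           1.        ]] -0.07086102389944035
side [[ 9.8000e-01  1.0000e-01 -1.8000e-01  6.1793e+02]
 [ 2.0000e-01 -5.6000e-01  8.1000e-01 -8.8080e+02]
 [-2.0000e-02 -8.3000e-01 -5.6000e-01  6.8104e+02]
 [ 0.0000e+00  0.0000e+00  0.0000e+00  1.0000e+00]] [[402.73669207   0.         325.21609037]
 [  0.         402.73669207 202.08798452]
 [  0.           0.           1.        ]] -0.06064718291680742
```

View pics/scene.png

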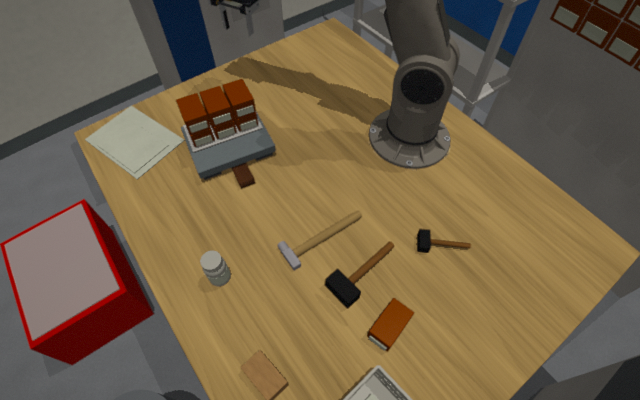

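View pics/side.png

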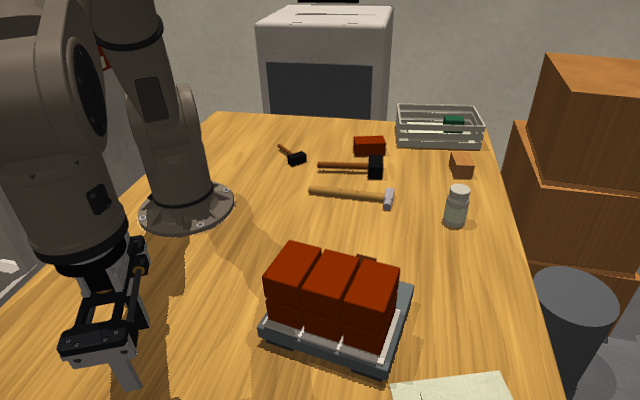

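The scene view shows the stand at (228,140), the wedge at (244,174), and the steel hammer from (290,255) to (360,215). The large mallet has its head at (342,287) and its handle end at (392,246). A small decoy mallet is at (424,240). Next I'll measure the mallet, wedge and plinth.

```bash
python3 - <<'E'
from h import *
import pickle
c=pickle.load(open("scene.pkl","rb"));im=c["color"]
# mallet handle end/head by hand and mask
g=im.astype(int)
m=(g.max(2)<60).astype(np.uint8); roi=np.zeros_like(m); roi[265:310,322:365]=1
n,l,st,ce=cv2.connectedComponentsWithStats(m*roi);i=1+st[1:,4].argmax();print("head px",ce[i],st[i])
print("head centre z30",ray(c,ce[i],30).round(1))
print("handle end",ray(c,[[392,246],[362,272]],24).round(1))
print("hammer head,end",ray(c,[[290,255],[360,215]],15).round(1))
print("bottle base, cassette", ray(c,[[217,282],[390,325]],20).round(1))
print("plinth top front edge corners",ray(c,[[198,167],[273,148]],55).round(1))
print("plinth base",ray(c,[[204,177],[274,156]],0).round(1))
x=cv2.resize(im[60:310,170:440],None,fx=2.9,fy=2.4,interpolation=cv2.INTER_CUBIC)
x=cv2.resize(im[130:210,180:290],None,fx=7,fy=7,interpolation=cv2.INTER_CUBIC)
cv2.imwrite("pics/c1.png",x[:,:,::-1])
E
```

```text
head px [342.2630137 288.1109589] [325 270  36  38 730]
head centre z30 [[534.5 299.9  30. ]]
handle end [[344.3 285.1  24. ]
 [462.  294.4  24. ]]
hammer head,end [[587.2 132.8  15. ]
 [346.8 149.3  15. ]]
bottle base, cassette [[790.9  84.2  20. ]
 [496.3 446.   20. ]]
plinth top front edge corners [[ 657.6 -271.1   55. ]
 [ 427.2 -194.9   55. ]]
plinth base [[ 652.4 -270.     0. ]
 [ 422.1 -207.     0. ]]
```

View pics/c1.png

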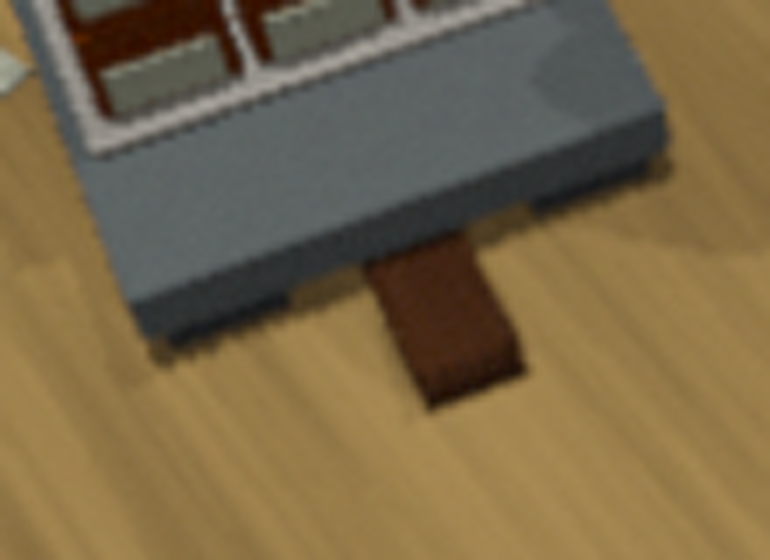

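```bash
python3 - <<'E'
from h import *
import pickle
c=pickle.load(open("scene.pkl","rb"))
f=lambda p:np.array(p)/7+[180,130]-0.4
E=ray(c,f([[137,300],[663,106]]),55);print("edge",E.round(1))
d=E[0]-E[1];print(np.linalg.norm(d),np.arctan2(d[1],d[0]))
B=ray(c,f([[431,376],[514,342]]),30);print(B.round(1),B.mean(0))
B=ray(c,f([[432,408],[524,373]]),0);print(B.round(1),B.mean(0))
W=ray(c,f([[370,268],[431,376],[514,342],[460,235]]),[30]);print(W.round(1))
# side view of mallet: head corners
s=pickle.load(open("side.pkl","rb"));print(proj(s,[[462,294,24],[344,285,24],[534,300,48]]).round(1))
E
```

```text
edge [[ 664.5 -249.3   55. ]
 [ 416.2 -204.1   55. ]]
252.36933016144684 -0.18011776749230235
[[ 574.8 -152.8   30. ]
 [ 535.5 -146.8   30. ]] [ 555.13715858 -149.80420324   30.        ]
[[ 576.6 -159.     0. ]
 [ 532.8 -150.7   -0. ]] [ 5.54710613e+02 -1.54864803e+02 -5.68434189e-14]
[[ 566.4 -222.6   30. ]
 [ 574.8 -152.8   30. ]
 [ 535.5 -146.8   30. ]
 [ 523.6 -214.4   30. ]]
[[353.3 164.7]
 [318.2 163.1]
 [375.3 159.2]]
```

Request:
arm_command(rotation=[[0, 0, 0], [0, 0, 0.1], [0, 0, 0.2], [0, 0, 0.3], [0, 0, 0.364], [0, 0, 0.364], [0, 0, 0.364], [0, 0, 0.364], [0, 0, 0.364], [0, 0, 0.364], [0, 0, 0.364], [0, 0, 0.364], [0, 0, 0.364], [0, 0, 0.364], [0, 0, 0.364], [0, 0, 0.364], [0, 0, 0.364], [0, 0, 0.364], [0, 0, 0.364], [0, 0, 0.364]], linear=[[0, 0, -0.05], [0.189, -0.141, -0.07], [0.189, -0.141, -0.07], [0.189, -0.141, -0.07], [0.189, -0.141, -0.07], [0.408, -0.369, -0.07], [0.408, -0.369, -0.07], [0.408, -0.369, -0.07], [0.408, -0.369, -0.07], [0.408, -0.369, -0.07], [0.408, -0.369, -0.07], [0.574, -0.73, -0.03], [0.574, -0.73, -0.03], [0.574, -0.73, -0.03], [0.574, -0.73, -0.03], [0.574, -0.73, -0.03], [0.574, -0.73, -0.03], [0.574, -0.73, -0.03], [0.574, -0.73, -0.03], [0.574, -0.73, -0.03]], gripper=[1, 1, 1, 1, 1, 1, 1, 1, 1, 1, 1, 1, 1, 1, 1, 1, 1, 1, 1, 1])

```text
clock: 2.1
eef_pos: [494.1, 298.6, 260.2]
eef_rot: [-3.139, -0.126, 0.0]
wrist_force: [0.3, -0.3, -0.0]
finger_gap: 0.999
gripper_force: 0.0
```

```bash
python3 - <<'E'
from h import *
import pickle
c=cam("wrist");save(c,"w1");pickle.dump(c,open("w1.pkl","wb"));print(ctrl.observe()["eef_pos"],proj(c,[[486,297,24],[536,301,48],[344,285,24]]))
print(R.from_rotvec(ctrl.observe()["eef_rot"]).as_matrix().round(3))
E
```

```text
[492.2125885  306.4296905  259.49697507] [[320.57606279 187.47292376]
 [320.76621195 148.03999476]
 [320.73782372 291.15780109]]
[[ 0.996  0.087 -0.002]
 [ 0.087 -0.996  0.003]
 [-0.001 -0.004 -1.   ]]
```

View pics/w1.png

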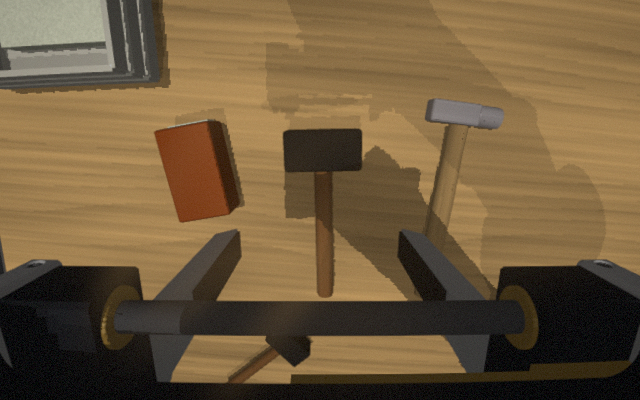

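```bash
python3 - <<'E'
from h import *
import pickle
ctrl.camera("wrist")
ctrl.camera("wrist");s=ctrl.observe();print(s["eef_pos"],s["qvel"].round(3))
c=cam("wrist");im=c["color"].astype(int)
m=(im.max(2)<70).astype(np.uint8);m[190:]=0;m[:100]=0;m[:,:260]=0;m[:,400:]=0
n,l,st,ce=cv2.connectedComponentsWithStats(m);i=1+st[1:,4].argmax();print(ce[i],st[i])
P=np.argwhere(l==i)[:,::-1].astype(np.float32);box=cv2.boxPoints(cv2.minAreaRect(P));print(box)
b=ray(c,box,48);print(b.round(1),b.mean(0))
# handle: brown pixels rows 180..215
h=[]
for r in (182,195,210,225,240,260,280):
    row=im[r,300:350];d=(row[:,0]-row[:,2]); 
    k=np.where((row[:,0]<150)&(row[:,0]>row[:,2]*1.6))[0]+300
    h.append((np.median(k),r)); print(r,k.min(),k.max(),np.median(k))
H=ray(c,h,28);print(H.round(1))
E
```

```text
[493.20288409 299.77216878 259.59556254] [ 0.048 -0.033  0.045  0.029 -0.001  0.006  0.032]
[323.81930836 151.10028818] [ 285  128   78   62 3470]
[[285. 128.]
 [362. 128.]
 [362. 189.]
 [285. 189.]]
[[553.3 344.2  48. ]
 [560.8 258.8  48. ]
 [492.  250.7  48. ]
 [484.2 339.9  48. ]] [522.56000494 298.37059199  48.        ]
182 300 349 324.5
195 300 349 324.5
210 300 349 324.5
225 300 349 324.5
240 302 349 327.0
260 316 335 325.5
280 317 335 326.0
[[492.8 294.2  28. ]
 [476.6 292.8  28. ]
 [457.5 291.   28. ]
 [438.  289.2  28. ]
 [418.2 284.2  28. ]
 [390.6 283.6  28. ]
 [362.1 280.3  28. ]]
```

Request:
arm_command(rotation=[[0, 0, 0], [0, 0, 0], [0, 0, 0], [0, 0, 0], [0, 0, 0], [0, 0, 0], [0, 0, 0], [0, 0, 0], [0, 0, 0], [0, 0, 0], [0, 0, 0], [0, 0, 0], [0, 0, 0], [0, 0, 0], [0, 0, 0], [0, 0, 0]], linear=[[-0.001, 0, 0.04], [-0.003, 0.001, 0.08], [-0.003, 0.001, 0.12], [-0.003, 0.001, 0.15], [-0.003, 0.001, 0.18], [-0.003, 0.001, 0.2], [-0.003, 0.001, 0.215], [-0.003, 0.001, 0.225], [-0.003, 0.001, 0.23], [-0.003, 0.001, 0.23], [-0.003, 0.001, 0.23], [-0.003, 0.001, 0.23], [-0.003, 0.001, 0.23], [-0.003, 0.001, 0.23], [-0.003, 0.001, 0.23], [-0.003, 0.001, 0.23]], gripper=[1, 1, 1, 1, 1, 1, 1, 1, 1, 1, 0, 0, 0, 0, 0, 0])

```text
clock: 3.9
eef_pos: [491.6, 295.4, 30.6]
eef_rot: [-3.139, -0.127, -0.0]
wrist_force: [0.4, -0.5, 0.2]
finger_gap: 0.526
gripper_force: 0.0
```

Request:
arm_command(rotation=[[0, 0, 0], [0, 0, 0], [0, 0, 0], [0, 0, 0], [0, 0, 0], [0, 0, 0], [0, 0, 0], [0, 0, 0], [0, 0, 0], [0, 0, 0], [0, 0, 0], [0, 0, 0], [0, 0, 0], [0, 0, 0], [0, 0, 0], [0, 0, 0]], linear=[[0, 0, 0], [0, 0, 0], [0, 0, 0], [0, 0, 0], [0, 0, 0], [0, 0, 0], [0, 0, 0], [0, 0, 0], [0, 0, -0.01], [0, 0, -0.02], [0, 0, -0.04], [0, 0, -0.06], [0, 0, -0.08], [0, 0, -0.1], [0, 0, -0.1], [0, 0, -0.1]], gripper=[0, 0, 0, 0, 0, 0, 0, 0, 0, 0, 0, 0, 0, 0, 0, 0])

```text
clock: 5.5
eef_pos: [491.7, 295.4, 130.7]
eef_rot: [-3.139, -0.127, -0.001]
wrist_force: [0.1, -0.5, -4.6]
finger_gap: 0.229
gripper_force: 30.0
```

```bash
python3 - <<'E'
from h import *
s=ctrl.observe();print(s["wrist_force"],s["finger_gap"],s["eef_pos"])
c=cam("side");x=cv2.resize(c["color"][60:220,250:450],None,fx=3,fy=3)
w=cam("wrist");im=w["color"]
y=cv2.resize(im,None,fx=.6,fy=.6,interpolation=cv2.INTER_AREA)
o=np.zeros((480+240,600,3),np.uint8);o[:480]=x;o[480:720,:384]=y
cv2.imwrite("pics/g1.png",cv2.resize(o,None,fx=.83,fy=.83)[:,:,::-1])
E
```

```text
[ 0.0776857  -0.46710091 -4.58294403] 0.22856044980666945 [491.67695263 295.40783531 130.74454234]
```

View pics/g1.png

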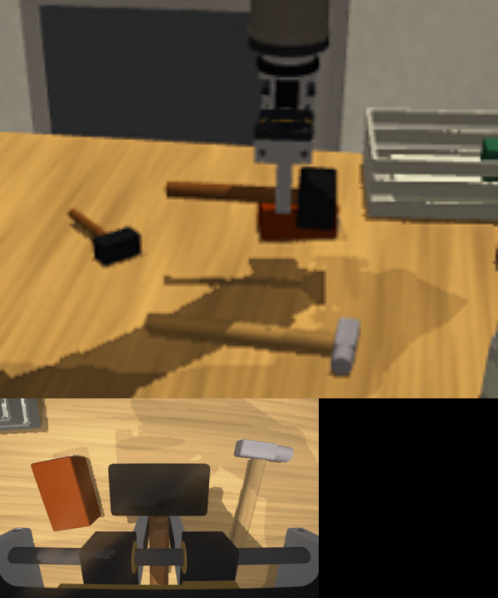

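The mallet is gripped and level: in the side crop its head is at (317,198) and its handle runs back to (167,188). Next I'll carry it over the hammer to a stand-off point in front of the wedge.

Request:
arm_command(rotation=[[0, 0, 0], [0, 0, 0.02], [0, 0, 0.05], [0, 0, 0.08], [0, 0, 0.11], [0, 0, 0.14], [0, 0, 0.17], [0, 0, 0.2], [0, 0, 0.23], [0, 0, 0.25], [0, 0, 0.265], [0, 0, 0.265], [0, 0, 0.265], [0, 0, 0.265], [0, 0, 0.265], [0, 0, 0.265], [0, 0, 0.265], [0, 0, 0.265], [0, 0, 0.265], [0, 0, 0.265]], linear=[[0, 0.01, 0], [0.001, 0.03, 0], [0.002, 0.06, 0], [0.003, 0.1, 0], [0.005, 0.14, 0], [0.006, 0.18, 0], [0.007, 0.22, 0], [0.008, 0.26, 0], [0.009, 0.29, 0], [0.01, 0.315, 0], [0.011, 0.33, 0], [0.011, 0.339, 0], [0.011, 0.339, 0.015], [0.011, 0.339, 0.035], [0.011, 0.339, 0.055], [0.011, 0.339, 0.075], [0.011, 0.339, 0.087], [0.011, 0.339, 0.095], [0.011, 0.339, 0.095], [0.011, 0.339, 0.095]], gripper=[0, 0, 0, 0, 0, 0, 0, 0, 0, 0, 0, 0, 0, 0, 0, 0, 0, 0, 0, 0])

```text
clock: 7.6
eef_pos: [530.3, -41.4, 36.0]
eef_rot: [-3.128, 0.289, -0.001]
wrist_force: [0.6, -0.4, -4.2]
finger_gap: 0.23
gripper_force: 30.0
```

```bash
python3 - <<'E'
from h import *
import pickle
s=ctrl.observe();print(s["wrist_force"],s["eef_pos"],R.from_rotvec(s["eef_rot"]).as_matrix().round(3))
c=cam("scene");pickle.dump(c,open("s2.pkl","wb"));x=cv2.resize(c["color"][120:240,180:340],None,fx=5,fy=5,interpolation=cv2.INTER_CUBIC)
cv2.imwrite("pics/s2.png",x[:,:,::-1])
E
```

```text
[ 0.64058904 -0.36894361 -4.18414913] [530.25510706 -41.41164328  36.00067166] [[ 0.983 -0.183  0.001]
 [-0.183 -0.983  0.   ]
 [ 0.001 -0.    -1.   ]]
```

View pics/s2.png

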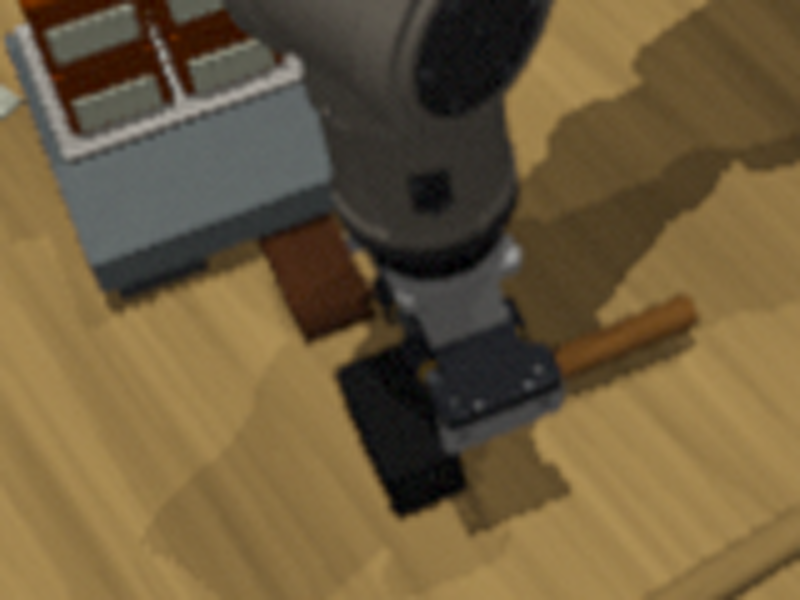

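```bash
python3 - <<'E'
from h import *
import pickle
c=pickle.load(open("s2.pkl","rb"))
f=lambda p:np.array(p)/5+[180,120]-0.4
th=-.18;M=np.array([[np.cos(th),np.sin(th)],[-np.sin(th),np.cos(th)]])
def sh(n,p,z):
    X=ray(c,f(p),z)[:,:2];print(n,X.round(1).tolist(),((X-[555,-152])@M.T).round(1).tolist())
sh("head far edge",[[340,373],[394,492]],54)
sh("head right",[[464,470]],54)
sh("wedge top",[[306,318],[366,293],[264,237]],30)
sh("wedge bot",[[311,340]],0)
sh("head bottom",[[400,517],[464,490]],6)
sh("plinth",[[103,264],[331,185]],55)
sh("handle end",[[690,308]],30)
E
```

```text
head far edge [[585.2, -89.0], [602.7, 0.4]] [[18.4, 67.4], [19.6, 158.5]]
head right [[562.7, 11.9]] [[-21.8, 162.6]]
wedge top [[575.5, -153.9], [535.5, -148.1], [564.8, -225.9]] [[20.5, 1.8], [-19.9, 0.4], [22.9, -70.9]]
wedge bot [[574.8, -159.1]] [[20.7, -3.4]]
head bottom [[599.0, -11.1], [558.3, -4.1]] [[18.0, 146.5], [-23.2, 146.1]]
plinth [[661.8, -247.6], [515.8, -216.7]] [[122.2, -74.9], [-27.0, -70.7]]
handle end [[380.2, -17.3]] [[-196.1, 101.2]]
```

Request:
arm_command(rotation=[[0, 0, 0], [0, 0, 0], [0, 0, 0], [0, 0, 0], [0, 0, 0], [0, 0, 0], [0, 0, 0], [0, 0, 0]], linear=[[0, 0.01, 0], [0, 0.03, 0], [0, 0.055, 0], [0, 0.078, 0], [0, 0.078, 0], [0, 0.065, 0], [0, 0.045, 0], [0, 0.045, 0]], gripper=[0, 0, 0, 0, 0, 0, 0, 0])

```text
clock: 8.45
eef_pos: [522.7, -81.3, 35.9]
eef_rot: [-3.127, 0.282, -0.002]
wrist_force: [-0.2, 0.4, -4.3]
finger_gap: 0.227
gripper_force: 30.0
```

```bash
cat >> h.py <<'E'
def look(n):
    import pickle
    s=ctrl.observe();print(s["clock"],s["wrist_force"].round(1),s["eef_pos"].round(1),s["finger_gap"])
    c=cam("scene");pickle.dump(c,open(n+".pkl","wb"))
    x=cv2.resize(c["color"][130:230,195:325],None,fx=6,fy=6,interpolation=cv2.INTER_CUBIC);cv2.imwrite("pics/%s.png"%n,x[:,:,::-1])
    # left side edge of wedge: brown run length along a line in stand coords lateral 10, z 30 -> profile
    th=-.18;u=np.array([np.cos(th),np.sin(th)]);v=np.array([-u[1],u[0]])
    for lat in (8,14):
        t=np.arange(-90,60,1.);X=np.c_[np.array([555,-152])+u*lat+t[:,None]*v,np.full(len(t),30)]
        p=proj(c,X);val=cv2.remap(c["color"],p[:,0].astype(np.float32)[None],p[:,1].astype(np.float32)[None],cv2.INTER_LINEAR)[0].astype(int)
        k=(val[:,0]<100)&(val[:,0]>1.6*val[:,2])
        print("wedge brown from/to",t[k].min(),t[k].max(),k.sum())
E
python3 -c "
from h import *
look('t1')"
```

```text
8.45 [-0.2  0.4 -4.3] [522.7 -81.3  35.9] 0.22651189331756594
wedge brown from/to -70.0 6.0 77
wedge brown from/to -72.0 7.0 75
```

View pics/t1.png

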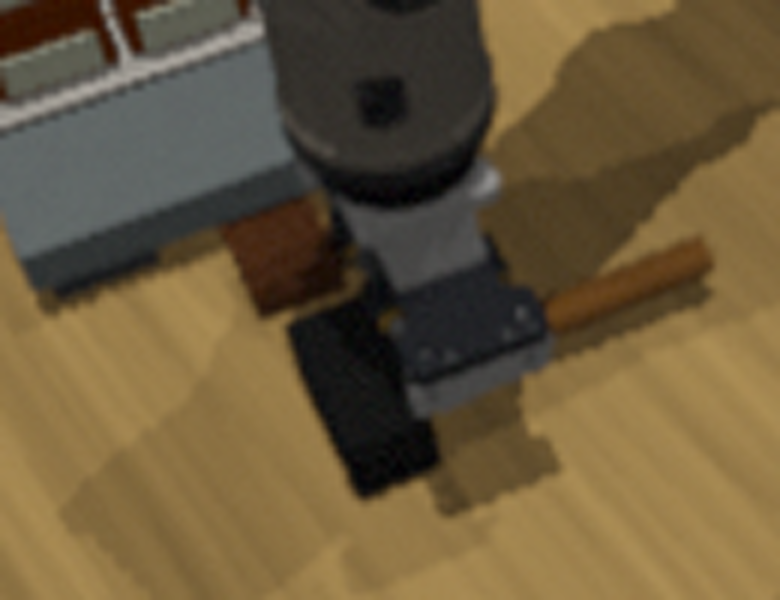

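```bash
cat >> h.py <<'E'
def st(px,z,c):
    th=-.18;M=np.array([[np.cos(th),np.sin(th)],[-np.sin(th),np.cos(th)]])
    return ((ray(c,px,z)[:,:2]-[555,-152])@M.T).round(1)
E
python3 - <<'E'
from h import *
import pickle
c=pickle.load(open("t1.pkl","rb"));f=lambda p:np.array(p)/6+[195,130]-.4
print(st(f([[263,317]]),0,c),st(f([[257,293]]),30,c),st(f([[291,328]]),54,c), st(f([[225,232]]),30,c))
E
```

```text
[[ 23.5 -27.4]] [[ 23.7 -20.4]] [[17.9 27. ]] [[ 25.4 -66.4]]
```

Request:
arm_command(rotation=[[0, 0, 0], [0, 0, 0], [0, 0, 0], [0, 0, 0], [0, 0, 0], [0, 0, 0], [0, 0, 0]], linear=[[0, 0.01, 0], [0, 0.028, 0], [0, 0.042, 0], [0, 0.042, 0], [0, 0.03, 0], [0, 0.02, 0], [0, 0.02, 0]], gripper=[0, 0, 0, 0, 0, 0, 0])

```text
clock: 9.2
eef_pos: [518.6, -102.8, 35.6]
eef_rot: [-3.128, 0.284, -0.001]
wrist_force: [0.1, 0.8, -4.6]
finger_gap: 0.225
gripper_force: 30.0
```

Request:
arm_command(rotation=[[0, 0, 0], [0, 0, 0], [0, 0, 0], [0, 0, 0], [0, 0, 0]], linear=[[0, 0.01, 0], [0, 0.02, 0], [0, 0.024, 0], [0, 0.026, 0], [0, 0.026, 0]], gripper=[0, 0, 0, 0, 0])

```text
clock: 9.7
eef_pos: [513.0, -131.5, 35.4]
eef_rot: [-3.128, 0.29, 0.0]
wrist_force: [0.0, 0.8, -3.7]
finger_gap: 0.226
gripper_force: 30.0
```

Request:
arm_command(rotation=[[0, 0, 0], [0, 0, 0], [0, 0, 0], [0, 0, 0]], linear=[[0, 0.002, 0], [0, 0.004, 0], [0, 0.004, 0], [0, 0.004, 0]], gripper=[0, 0, 0, 0])

```text
clock: 10.1
eef_pos: [512.3, -134.7, 35.4]
eef_rot: [-3.128, 0.289, 0.001]
wrist_force: [-1.1, 5.3, -4.0]
finger_gap: 0.227
gripper_force: 30.0
```

Request:
arm_command(rotation=[[0, 0, 0], [0, 0, 0], [0, 0, 0], [0, 0, 0]], linear=[[0, 0.002, 0], [0, 0.004, 0], [0, 0.004, 0], [0, 0.004, 0]], gripper=[0, 0, 0, 0])

```text
clock: 10.5
eef_pos: [511.6, -135.7, 35.4]
eef_rot: [-3.126, 0.284, 0.002]
wrist_force: [-4.0, 21.2, 0.9]
finger_gap: 0.224
gripper_force: 30.1
```

Request:
arm_command(rotation=[[0, 0, 0], [0, 0, 0], [0, 0, 0], [0, 0, 0], [0, 0, 0], [0, 0, 0], [0, 0, 0], [0, 0, 0], [0, 0, 0], [0, 0, 0]], linear=[[0, -0.005, 0], [0, -0.02, 0], [0, -0.045, 0], [0, -0.07, -0.01], [0, -0.09, -0.03], [0, -0.099, -0.05], [0, -0.099, -0.07], [0, -0.099, -0.09], [0, -0.099, -0.095], [0, -0.099, -0.095]], gripper=[0, 0, 0, 0, 0, 0, 0, 0, 0, 0])

```text
clock: 11.5
eef_pos: [530.3, -41.5, 130.9]
eef_rot: [3.128, -0.289, 0.002]
wrist_force: [0.5, 0.4, -4.8]
finger_gap: 0.227
gripper_force: 30.0
```

```bash
python3 -c "
from h import *
look('t2')"
```

```text
11.5 [ 0.5  0.4 -4.8] [530.3 -41.5 130.9] 0.22685869161242975
wedge brown from/to -71.0 0.0 54
wedge brown from/to -72.0 45.0 69
```

View pics/t2.png

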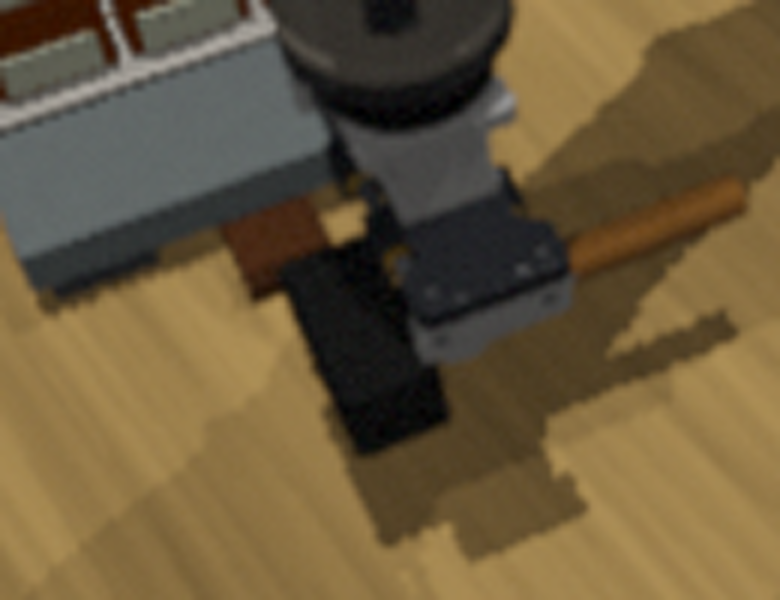

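The wedge's butt corner is now at crop (253,299), about 40 mm out from the plinth, and the push met 21 N without further advance, so it is home. I'll take the mallet back to its original free spot.

Request:
arm_command(rotation=[[0, 0, 0], [0, 0, -0.02], [0, 0, -0.05], [0, 0, -0.08], [0, 0, -0.11], [0, 0, -0.14], [0, 0, -0.17], [0, 0, -0.2], [0, 0, -0.23], [0, 0, -0.25], [0, 0, -0.265], [0, 0, -0.27], [0, 0, -0.27], [0, 0, -0.27], [0, 0, -0.27], [0, 0, -0.27], [0, 0, -0.27], [0, 0, -0.27], [0, 0, -0.27], [0, 0, -0.27]], linear=[[-0.003, -0.01, 0], [-0.009, -0.03, 0], [-0.018, -0.06, 0], [-0.031, -0.1, 0], [-0.043, -0.14, 0], [-0.055, -0.18, 0], [-0.068, -0.22, 0], [-0.08, -0.26, 0], [-0.089, -0.29, 0], [-0.095, -0.31, 0], [-0.1, -0.324, 0], [-0.1, -0.324, 0], [-0.1, -0.324, 0.01], [-0.1, -0.324, 0.03], [-0.1, -0.324, 0.05], [-0.1, -0.324, 0.07], [-0.1, -0.324, 0.083], [-0.1, -0.324, 0.09], [-0.1, -0.324, 0.095], [-0.1, -0.324, 0.095]], gripper=[0, 0, 0, 0, 0, 0, 0, 0, 0, 0, 0, 0, 0, 0, 0, 0, 0, 0, 0, 0])

```text
clock: 13.55
eef_pos: [491.0, 295.1, 35.3]
eef_rot: [3.139, 0.134, -0.0]
wrist_force: [0.6, -0.3, -4.6]
finger_gap: 0.223
gripper_force: 30.0
```

Request:
arm_command(rotation=[[0, 0, 0], [0, 0, 0], [0, 0, 0], [0, 0, 0], [0, 0, 0]], linear=[[0, 0, 0.002], [0, 0, 0.003], [0, 0, 0.004], [0, 0, 0.004], [0, 0, 0.004]], gripper=[0, 0, 0, 0, 0])

```text
clock: 14.05
eef_pos: [491.1, 295.3, 31.7]
eef_rot: [-3.138, -0.135, -0.001]
wrist_force: [-0.5, -0.2, -2.6]
finger_gap: 0.225
gripper_force: 30.0
```

Request:
arm_command(rotation=[[0, 0, 0], [0, 0, 0], [0, 0, 0], [0, 0, 0], [0, 0, 0], [0, 0, 0], [0, 0, 0], [0, 0, 0], [0, 0, 0], [0, 0, 0], [0, 0, 0], [0, 0, 0], [0, 0, 0], [0, 0, 0], [0, 0, 0], [0, 0, 0], [0, 0, 0], [0, 0, 0], [0, 0, 0], [0, 0, 0]], linear=[[0, 0, 0], [0, 0, 0], [0, 0, 0], [0, 0, 0], [0, 0, 0], [0, 0, 0], [0, 0, 0], [0, 0, 0], [0, 0, 0], [0, 0, 0], [0, 0, -0.01], [0, 0, -0.03], [0, 0, -0.06], [0, 0, -0.1], [0, 0, -0.14], [0, 0, -0.18], [0, 0, -0.22], [0, 0, -0.25], [0, 0, -0.25], [0, 0, -0.25]], gripper=[1, 1, 1, 1, 1, 1, 1, 1, 1, 1, 1, 1, 1, 1, 1, 1, 1, 1, 1, 1])

```text
clock: 16.05
eef_pos: [490.9, 295.2, 282.4]
eef_rot: [-3.138, -0.135, -0.002]
wrist_force: [-0.4, 0.4, -0.9]
finger_gap: 1.0
gripper_force: 0.0
```

```bash
python3 - <<'E'
from h import *
s=ctrl.observe();print(s["clock"],s["wrist_force"].round(1),s["eef_pos"].round(1),s["finger_gap"])
c=cam("scene");d=cam("side")
a=c["color"][60:360,170:490];b=d["color"][60:360,210:530]
cv2.imwrite("pics/f.png",np.hstack([a,b])[:,:,::-1])
E
```

```text
16.05 [-0.4  0.4 -0.9] [490.9 295.2 282.4] 0.9998278030399337
```

View pics/f.png

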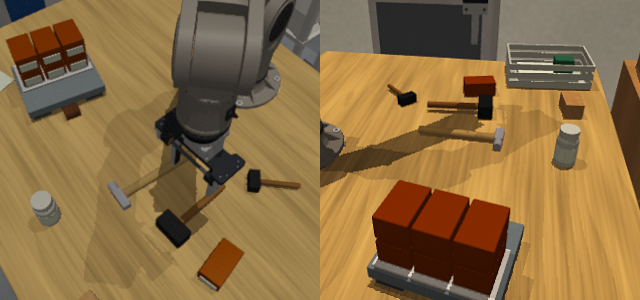

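The mallet lies flat at (173,228), the hammer hasn't moved, and the wedge at (71,112) is in full view. I'll check how far it sticks out, then hand in.

```bash
python3 - <<'E'
from h import *
c=cam("scene");im=c["color"].astype(int)
m=((im[...,0]<95)&(im[...,0]>1.7*im[...,2])).astype(np.uint8);roi=np.zeros_like(m);roi[155:200,220:275]=1
n,l,s,ce=cv2.connectedComponentsWithStats(m*roi);i=1+s[1:,4].argmax();print(s[i])
P=np.argwhere(l==i)[:,::-1].astype(float)
q=st(P,30,c);q0=st(P,0,c);print("outermost at z0",np.percentile(q0[:,1],[98,100]),"lateral",q[:,0].min(),q[:,0].max())
E
```

```text
[220 155  54  25 314]
outermost at z0 [-40.352 -38.5  ] lateral -112.7 67.5
```

```bash
python3 -c "
from station import ctrl
print(ctrl.hand_in())"
```

```text
the job is handed in; nothing more can be done
None
```

I tapped the wedge in about 36 mm with the black mallet until it stopped (21 N, no further advance), laid the mallet flat back in its original spot, left the steel hammer untouched, and handed the job in at about 16 s; no verdict came back.

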